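Bar the bottles and ease open the jammed gate of a solvent pen

TASK

Lay the loose retaining bar across the two notched supports of the bottle pen, down in both notches and about evenly overhanging, without dropping it, and let go of it. Then free the gate: its drooping bolt catches behind the keeper's bent lip, so lift the bolt by its blue knob while pulling it right back out of the keeper, swing the gate about 30 degrees open towards you and finish while still holding it there against its closing spring. Do not knock over or push around the bottles, the beaker or the measuring cylinder.

Things in the scene. Friction and masses are not known exactly. Their poses are not given: they have to be found in the camera images.
- pen: Open-topped bottle pen fixed to the bench, 260 mm deep (x), 300 mm wide (y): grey floor 8 mm thick, white walls 90 mm high, two amber bottles inside. Origin on the bench, in the plane of the closed gate, midway along the front; +x points into the pen, +y along the closed gate towards its hinge, z up. Hinge post (108 mm high) at y = +122, latch post (84 mm) at y = -124 mm.
- seat_hinge_side (a point): Centre of the seat of one bar support: aluminium post 46 x 16 mm, seat 120 mm above the bench, at x = +85, y = +134 mm in the pen's frame. Two yellow cheeks, 14 mm high and 30 mm apart in x, stand either side of the seat: a bar laid along pen y drops in between.
- seat_latch_side (a point): The same on the other support, at x = +85, y = -134 mm in the pen's frame.
- keeper_lip (a point): Middle of the top of the keeper's bent lip, axes as the pen. The keeper stands on the latch post. In the pen's frame: two brass cheeks (inner faces at x = +8 and -8, y = -107 to -141, z = 84 to 122 mm) keep the bolt's nose from moving across; a bent-up red lip (y = -107 to -113 mm, top at z = 94 mm) stops the nose being pulled back unless it is lifted over.
- bar: Loose retaining bar, about 0.35 kg: steel, 310 mm long (y), 18 mm wide (x), 16 mm high, with an orange grip block 60 mm long (y), 22 mm wide (x), 24 mm high on the middle of its top (16 to 40 mm above the underside). Origin at the centre of its underside; alike both ways round. Seated, the origin is at x = +85, y = 0, z = 120 mm in the pen's frame.
- gate_swing (a joint): Gate angle in rad: 0 closed, grows as the gate's free end swings towards the pen's -x side (clockwise seen from above), stop at 1.2. A spring always pulls it shut, about 0.25 N m closed, 0.5 N m at 0.52 rad, so it closes when let go.
- gate_hinge (a point): Point on the gate's vertical hinge axis, at height 84 mm; at x = 0, y = +104 mm in the pen's frame.
- gate: The gate: aluminium frame with a clear panel, 198 mm wide, 12 mm thick, top edge 84 mm up, carrying barrel and bolt above its top edge. Origin on the hinge axis at bench height; its y axis runs along the gate away from the free end (equal to the pen's y when closed), z up.
- barrel (a joint): Rocking angle (rad) of the loose bolt barrel on its one screw, 112 mm up and 84 mm from the hinge axis along the gate: -0.07 drooping at rest by its weight, 0 level, stop at +0.08. Lifting the knob raises it. The nose clears the lip above about -0.01: from rest that takes a knob lift of 5 mm; the upper stop comes at 12 mm.
- bolt (a joint): How far the bolt is drawn back in m: about 0 (up to 0.004) shot into the keeper, stop at 0.042; drawn by pulling the knob along the gate towards the hinge (pen's +y). The nose meets the lip after 6 mm unless lifted and is clear of the keeper past 0.028. Friction about 1 N; it stays where it is left.
- bolt_knob (a point): Middle of the gripping height of the upright blue knob of the bolt, 30 mm above the bolt's axis: stem 16 mm in diameter, 46 mm from axis to a cap 24 mm in diameter and 6 mm thick. Sits about 169 mm from the hinge axis with the bolt shot, at a height of 136 mm drooping. Steel bolt 12 mm in diameter below it.
- bolt_nose (a point): Middle of the underside of the bolt's hooked nose (block 12 x 12 mm, 22 mm high) at the bolt's far end, 60 mm beyond the knob.
- bottle0: Amber bottle with blue cap, 68 mm in diameter, 165 mm high, standing in the pen behind the bar supports; leave alone. Origin under its centre.
- bottle1: Second amber bottle, the same; leave alone.
- beaker: Glass beaker on the bench, 76 mm in diameter, 100 mm high, origin under its centre; leave alone.
- cylinder: White measuring cylinder on the bench, foot 60 mm in diameter, 155 mm high, origin under its centre; leave alone.

How it is judged (in metres and radians):
On the way, in this order (a step that is already met when the one before it is completed fails the run):
1. the bar lies in both notches, let go, before the bolt is drawn (x of bar in the frame of pen between 0.075 and 0.095 m and y of bar in the frame of pen between -0.018 and 0.018 m and z of bar in the frame of pen between 0.115 and 0.124 m and angle between the y axis of bar and the y axis of pen, either way round below 0.08 rad and angle between bar's own z axis and vertical below 0.08 rad and contact force between the fingers and bar below 0.1 N and linear speed of bar below 0.03 m/s), for 0.2 s.
2. the bolt is drawn clear of the keeper (value of joint bolt above 0.028 m), for 0.1 s.
At the end, for the whole second after the job is handed in: Bar let go in both notches (within 10 mm in x, 18 mm in y, 5 mm in height, 0.08 rad square and level); bolt back at least 20 mm; gate still at 0.35 to 0.72 rad (20 to 41 degrees), fingers pressing gate, bolt or knob with over 0.8 N, nothing else propping it (value of joint gate_swing between 0.35 and 0.72 rad and velocity of joint gate_swing between -0.06 and 0.06 rad/s and value of joint bolt above 0.02 m and contact force between the fingers and gate above 0.8 N and contact force between gate and bottle0 below 0.1 N and contact force between gate and bottle1 below 0.1 N and contact force between gate and beaker below 0.1 N and contact force between gate and cylinder below 0.1 N and contact force between each of gate, the fingers and bar below 0.1 N and x of bar in the frame of pen between 0.075 and 0.095 m and y of bar in the frame of pen between -0.018 and 0.018 m and z of bar in the frame of pen between 0.115 and 0.124 m and angle between the y axis of bar and the y axis of pen, either way round below 0.08 rad and angle between bar's own z axis and vertical below 0.08 rad); the arm keeps its last pose, push and grip.
It fails at once if the bar is dropped or thrown (contact force between the fingers and bar below 0.1 N and linear speed of bar above 0.5 m/s).
It fails at once if the bottle0 is pushed more than 30 mm or tipped (distance of bottle0 from where it was at the start of the episode above 0.03 m or angle between bottle0's own z axis and vertical above 0.4 rad).
It fails at once if the bottle1 is pushed more than 30 mm or tipped (distance of bottle1 from where it was at the start of the episode above 0.03 m or angle between bottle1's own z axis and vertical above 0.4 rad).
It fails at once if the beaker is pushed more than 30 mm or tipped (distance of beaker from where it was at the start of the episode above 0.03 m or angle between beaker's own z axis and vertical above 0.4 rad).
It fails at once if the cylinder is pushed more than 30 mm or tipped (distance of cylinder from where it was at the start of the episode above 0.03 m or angle between cylinder's own z axis and vertical above 0.4 rad).
It also fails if it takes over 48 s, if anything falls off the work surface, if the arm or the gripper's body presses on something with over 40 N, if the wrist force passes 120 N, or if a joint passes its speed limit or range.

ROBOT

A 6-joint arm with a two-finger parallel gripper is mounted at the origin on the work surface. World frame = base frame: x ahead of the robot, y to its left, z up, the work surface at z = 0. Lengths are in mm, angles in rad, forces in N, time in s.
With the tool pointing down it reaches from about 350 to 975 mm from the base axis. Payload 7.1 kg.
Tool frame: the origin (TCP) lies at the very end of the fingers, on their centre line; the grasp point (between the pads) lies 19 mm behind it; z points along the fingers, y is the direction in which the jaws open and shut (so a half turn about z gives the same grasp; the last joint's range is limited). The gripper opens to 88 mm and grips with 3 to 60 N. Pads are 20 mm wide; open, the fingers measure 115 mm over their backs; the gripper's body (75 mm by 178 mm) begins 61 mm behind the grasp point.
Start: joints at [-1.175, 0.423, 1.63, -0, 1.089, -0.019], TCP at [251.894, -571.974, 194.075] pointing down, gripper open.
Joint ranges: [-3, 3], [-0.9, 2.11], [0.09, 2.58], [-1.31, 4.45], [0.11, 2.69], [-2.54, 2.54]. Speed limits (rad/s): [2.39, 2.39, 3.01, 3.14, 3.14, 3.14].

INTERFACE

Orientations are given as a unit quaternion [w, x, y, z].
In Python, from workcell import env gives the robot as it stands. The module is installed in compiled form; this text tells all that it offers.
- The arm moves only by the tool step_arm, never from a script. Its argument "deltas" is a list of rows, each a list of 6 numbers: the shift along the tool's x, y, z in cm, then the turn, a rotation vector about the tool's x, y, z in rad. In form: [[dx, dy, dz, wx, wy, wz], ...]. A call has 1 to 20 rows; each row is the pose to reach, as a shift and turn from the pose commanded when the call began, along the tool's axes at that moment; what a row does not reach only later rows make up. A row lasts 1/8 s, in which the tool goes at most 62.5 mm and 10.7 degrees, less where a joint would pass 70% of its speed; a pose out of reach is approached as far as the arm can. A call with a gripper value outside its range is refused whole. "claw" is the finger opening in cm, from 0 to 8.78, set as the call begins (left out, the last holds). The fingers move at their own pace and stop on an object; "grip_force" is the grip in N (left out, the last holds). Time passes only in rows, so rows that repeat a pose let the fingers close. It gives the time, the measured TCP pose, the force and the opening at its end, in the units of the state.
- env.observe(): the state, without advancing time (a new reading comes with each control period).
- env.get_image(name): name is "scene" or "top"; returns a dict with "img" (400x640x3 uint8, red, green, blue), "depth" (400x640 float32, mm along the optical axis (not along the pixel's ray), 0 where there is no reading), "fx", "fy", "cx", "cy" (pixels), "R" (3x3) and "t" (3): a world point X has camera coordinates R X + t. Camera axes: x right, y down, z forward; pixel columns grow to the right and rows downward; lengths in mm; the calibration is good to about 2 mm. A picture is of the moment at which its call begins.
- env.finish_job(): hands the job in, once; it reports no verdict.
The state is a dict: "time": time; "qpos": joint angles; "dq": joint speeds; "tau": joint torques, N m; "tcp_pos": TCP position; "tcp_rot": TCP orientation; "ft_force": force on the tool from outside, world axes, zero at the start; "moment": the same for the moment, N m; "gripper_width": finger opening in mm.
Only numpy, scipy, OpenCV 4.12 (cv2) and the standard library are available. Lean on these libraries where they do the work, as an engineer would, in place of code of your own. Each camera call takes 0.05 s, during which the arm holds its last target. There are 200 camera calls.

## Working session

There is one attempt and no reset: what is moved stays moved. The work goes in short steps, Python scripts to look and compute and a tool call to move; the robot and the scene stay as the last step left them, time stands still between calls to the robot, and variables do not carry over. Pictures are saved under pics/ and viewed, about 8 in all and at most 12, crops included, and the job is handed in when it is done.

Besides the shell and the picture viewer there is one more tool, called after "Call:" by a JSON object that holds its "op" and its "data", one argument or row to a line. step_arm: Moves the arm, as the interface text tells. Its arguments: {"type":"object","properties":{"deltas":{"type":"array"},"claw":{"type":"number"},"grip_force":{"type":"number"}},"required":["deltas"]}

```bash
mkdir -p pics; cat > h.py <<'E'
import numpy as np, cv2
from workcell import env
def cap(n):
    d=env.get_image(n); d['R']=np.array(d['R']); d['t']=np.array(d['t']); return d
def save(d,f): cv2.imwrite(f,d['img'][:,:,::-1])
def cloud(d):
    z=d['depth'].astype(float); v,u=np.mgrid[:z.shape[0],:z.shape[1]]
    P=np.stack([(u-d['cx'])/d['fx']*z,(v-d['cy'])/d['fy']*z,z],-1)
    return (P-d['t'])@d['R']
def ray(d,u,v,zp):
    c=-d['R'].T@d['t']; r=d['R'].T@np.array([(u-d['cx'])/d['fx'],(v-d['cy'])/d['fy'],1.])
    return c+r*(zp-c[2])/r[2]
def proj(d,X):
    p=d['R']@np.array(X)+d['t']; return d['fx']*p[0]/p[2]+d['cx'],d['fy']*p[1]/p[2]+d['cy']
E
python3 - <<'E'
from h import *
for n in("scene","top"):
    d=cap(n); save(d,f'pics/{n}0.png'); np.save(f'{n}0.npy',d,allow_pickle=True)
    print(n,-d['R'].T@d['t'],d['R'],d['fx'])
print(env.observe())
E
```

```text
scene [1258.41482013  564.45484035 1195.72460433] [[-0.65799863  0.75292775 -0.01173012]
 [ 0.57202071  0.48964827 -0.65805538]
 [-0.48972453 -0.43970941 -0.75287816]] 449.03053590503447
top [ 440.49181366  -47.39957512 1419.75898603] [[ 0.0184794  -0.99982757 -0.00182635]
 [-0.99554501 -0.01823127 -0.09250809]
 [ 0.09245884  0.00352771 -0.99571026]] 468.89961907390784
{'time': 0.1, 'qpos': array([-1.17503975e+00,  4.23722765e-01,  1.63059034e+00, -1.37753182e-06,
        1.08858850e+00, -1.90021181e-02]), 'dq': array([ 0.00014374, -0.00148769, -0.00297727, -0.00114546,  0.00108648,
       -0.00194424]), 'tau': array([ 3.08713161e-04, -5.45614922e+01, -2.74324661e+01,  6.45172619e-02,
        1.87178969e-02, -1.33815041e-05]), 'tcp_pos': array([ 251.67611477, -571.51648807,  193.41458774]), 'tcp_rot': array([-6.42784743e-04,  9.78573581e-01,  2.05896378e-01, -1.23159927e-04]), 'ft_force': array([0.74476155, 0.3044418 , 0.56711874]), 'moment': array([-0.00449267,  0.04317989, -0.00503233]), 'gripper_width': 87.83938510838745}
```

View pics/scene0.png

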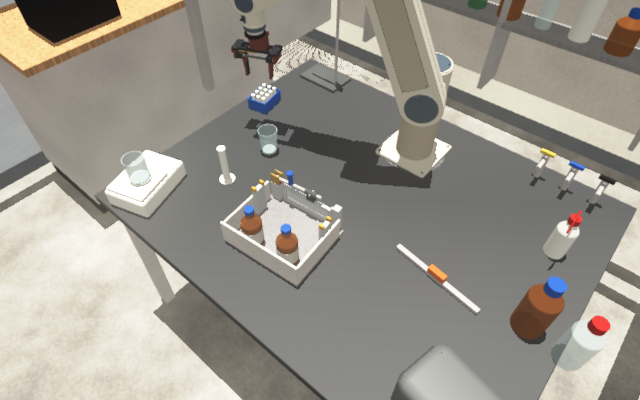

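View pics/top0.png

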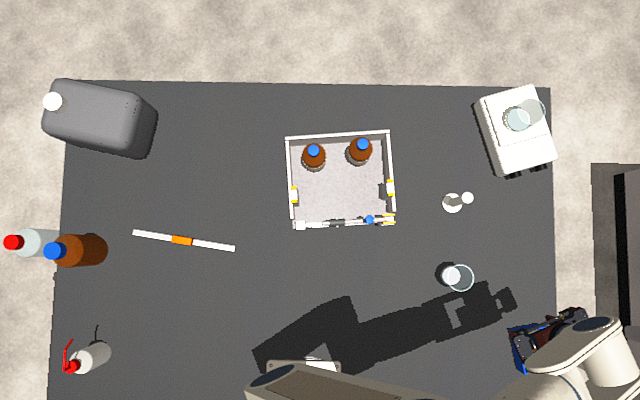

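The scene view shows the pen at about (282,230), the bar at (437,277), the cylinder at (225,165) and the beaker at (268,138). In the top view the bar runs from (133,232) to (235,248) with its grip at (181,240). The yellow seats are at (294,195) and (390,188), the knob is at (369,219), and the hinge post is at (300,225).

```bash
python3 - <<'E'
from h import *
D={n:np.load(f'{n}0.npy',allow_pickle=True).item() for n in('scene','top')}
for n,d in D.items():
    hsv=cv2.cvtColor(d['img'],cv2.COLOR_RGB2HSV); C=cloud(d)
    for nm,lo,hi in(('yellow',(18,120,120),(32,255,255)),('orange',(5,170,150),(17,255,255)),('blue',(105,130,80),(125,255,255)),('red',(0,170,120),(4,255,255))):
        m=cv2.inRange(hsv,lo,hi); k,l,s,c=cv2.connectedComponentsWithStats(m)
        for i in range(1,k):
            if s[i,4]>=6:
                p=C[l==i]; q=np.median(p,0)
                if 300<q[0]<1000 and -400<q[1]<500: print(n,nm,c[i].round(1),s[i,:5],q.round(0),'zmax',np.percentile(p[:,2],90).round(0))
d=D['top'];C=cloud(d)
# bar
v,u=np.mgrid[:400,:640]
m=(C[...,1]>150)&(C[...,1]<480)&(C[...,0]>400)&(C[...,0]<720)&(C[...,2]>9)&(C[...,2]<45)&(u<260)&(u>120)
print('bar px',m.sum(),'z',np.percentile(C[m][:,2],[5,50,95]))
r=cv2.minAreaRect(np.argwhere(m)[:,::-1].astype(np.float32)); print(r)
for b in cv2.boxPoints(r): print(ray(d,*b,16).round(1))
# pen walls: height 80-100
m=(C[...,2]>82)&(C[...,2]<98)&(u>275)&(u<405)&(v>120)&(v<240)
r=cv2.minAreaRect(np.argwhere(m)[:,::-1].astype(np.float32)); print('pen',r,m.sum())
for b in cv2.boxPoints(r): print(ray(d,*b,90).round(1))
cv2.imwrite('pics/zoom.png',np.hstack([cv2.resize(D['top']['img'][120:240,275:405,::-1],None,fx=3,fy=4,interpolation=cv2.INTER_CUBIC)[:480],cv2.resize(D['scene']['img'][160:280,215:350,::-1],None,fx=3,fy=4,interpolation=cv2.INTER_CUBIC)]))
E
```

```text
scene yellow [275.9 176.1] [271 170  12  13  82] [ 534. -229.  115.] zmax 124.0
scene yellow [261.1 181.6] [259 179   5   6  21] [ 591. -234.  134.] zmax 138.0
scene yellow [253.2 188.5] [251 186   5   6  21] [ 631. -232.  133.] zmax 137.0
scene yellow [328.4 218.4] [326 216   6   6  25] [568.  32. 132.] zmax 137.0
scene yellow [321.  226.7] [319 224   5   6  20] [606.  35. 130.] zmax 136.0
scene orange [436.3 275.4] [428 268  19  14  66] [465. 370.  35.] zmax 41.0
scene blue [289.5 176.1] [286 171   7  14  59] [ 522. -170.  155.] zmax 161.0
scene blue [248.6 209.9] [244 206  10   9  76] [ 725. -148.  173.] zmax 177.0
scene blue [285.6 228.6] [281 224  10  10  76] [706. -16. 174.] zmax 177.0
top yellow [389.3 180.2] [387 179   7   4  18] [ 628. -233.  133.] zmax 137.0
top yellow [293.4 187.1] [291 186   6   3  17] [603.  35. 136.] zmax 138.0
top yellow [390.6 194.2] [388 193   6   4  17] [ 589. -234.  134.] zmax 139.0
top yellow [294. 201.] [291 200   7   3  17] [565.  32. 134.] zmax 137.0
top yellow [388.9 214.7] [382 213  13   4  23] [ 532. -235.  123.] zmax 126.0
top yellow [389. 
[... 391 characters left out ...]
[172 235  20  11  30] [462. 357.  38.] zmax 44.0
top blue [362.1 143.2] [357 138  12  12  90] [ 722. -151.  174.] zmax 177.0
top blue [312.9 149.9] [308 145  11  12  92] [700. -18. 174.] zmax 177.0
top blue [368.8 218.9] [364 215  10   9  45] [ 517. -173.  159.] zmax 162.0
bar px 653 z [ 9.58051461 17.96846319 42.50545568]
((201.91537475585938, 206.1677703857422), (107.9488296508789, 101.24178314208984), 4.144623756408691)
[413.1 481.   16. ]
[718.5 475.1  16. ]
[700.4 147.   16. ]
[395.9 159.5  16. ]
pen ((340.876220703125, 180.33058166503906), (94.44879913330078, 105.36158752441406), 86.3086166381836) 848
[755.3  64.2  90. ]
[ 780.7 -239.1   90. ]
[ 508.6 -257.6   90. ]
[483.9  40.   90. ]
```

View pics/zoom.png

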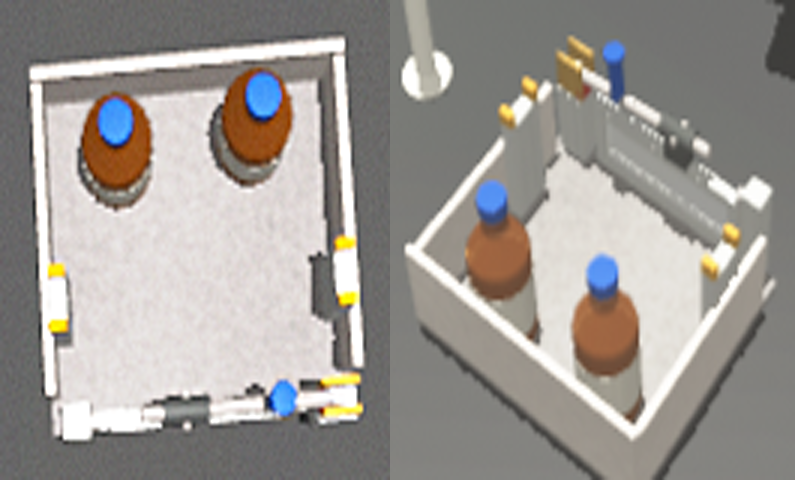

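```bash
python3 - <<'E'
from h import *
D={n:np.load(f'{n}0.npy',allow_pickle=True).item() for n in('scene','top')}
d=D['top'];s=D['scene']
cor={'L-':((66,-134),(390.6,194.2),(261.1,181.6)),'L+':((104,-134),(389.3,180.2),(253.2,188.5)),'H-':((66,134),(294,201),(328.4,218.4)),'H+':((104,134),(293.4,187.1),(321,226.7))}
def fit(A,B):
    A=np.array(A,float);B=np.array(B)[:,:2];a=A-A.mean(0);b=B-B.mean(0)
    th=np.arctan2((a[:,0]*b[:,1]-a[:,1]*b[:,0]).sum(),(a*b).sum()); R=np.array([[np.cos(th),-np.sin(th)],[np.sin(th),np.cos(th)]])
    t=B.mean(0)-R@A.mean(0); return th,t,(A@R.T+t-B).round(1).tolist()
A=[c[0] for c in cor.values()]
# centroid in top view: top face z=134; scene view includes side: ~z 130
print('top',fit(A,[ray(d,*c[1],134) for c in cor.values()]))
print('scene',fit(A,[ray(s,*c[2],131) for c in cor.values()]))
for nm,(u,v),z in(('keepA',(388.9,214.7),122),('keepB',(389,222.2),122),('knob',(368.8,218.9),155),('orange',(181,239.9),40)): print(nm,ray(d,u,v,z).round(1))
print('knob scene',ray(s,289.5,176.1,142))
# bar by brightness
for n,dd,roi in(('top',d,(215,265,120,245)),('scene',s,(235,320,385,490))):
    g=dd['img']; a,b,c,e=roi; sub=g[a:b,c:e]; m=(sub.max(2)>130).astype(np.uint8)
    k,l,st,ce=cv2.connectedComponentsWithStats(m); i=1+st[1:,4].argmax()
    pts=np.argwhere(l==i)[:,::-1]+[c,a]
    W=np.array([ray(dd,*p,16)[:2] for p in pts]).astype(np.float32)
    print(n,st[i],cv2.minAreaRect(W))
    o=cv2.inRange(cv2.cvtColor(sub,cv2.COLOR_RGB2HSV),(5,120,120),(32,255,255)); po=np.argwhere(o>0)[:,::-1]+[c,a]
    print(' block',cv2.minAreaRect(np.array([ray(dd,*p,40)[:2] for p in po]).astype(np.float32)))
E
```

```text
top (np.float64(0.0896215508361842), array([ 511.28236803, -107.18218683]), [[0.6, -0.6], [-0.5, -1.0], [0.3, 0.4], [-0.4, 1.2]])
scene (np.float64(0.08444681379755), array([ 513.71295669, -107.67381418]), [[0.4, 0.3], [-0.6, 1.0], [0.9, -0.4], [-0.7, -0.8]])
keepA [ 532.5 -231.5  122. ]
keepB [ 511.7 -231.8  122. ]
knob [ 517.8 -172.6  155. ]
orange [453.  366.6  40. ]
knob scene [ 518.49148844 -174.15675412  142.        ]
top [ 12  14 103  23 724] ((452.750244140625, 367.29547119140625), (311.36163330078125, 23.888391494750977), 81.6611328125)
 block ((453.1647644042969, 364.4328918457031), (61.869144439697266, 23.480419158935547), 81.67755889892578)
scene [   0    8  105   77 3985] ((475.24920654296875, 377.8847961425781), (273.350830078125, 303.1539306640625), 34.61867141723633)
 block ((460.51885986328125, 367.09234619140625), (63.67832565307617, 34.22673034667969), 81.0910873413086)
```

```bash
cat >> h.py <<'E'
from scipy.spatial.transform import Rotation as Ro
def rows(*wps):
    """wps: (x,y,z,yaw of tool y axis); prints one row each, tool pointing down"""
    o=env.observe(); q=np.array(o['tcp_rot']); R=Ro.from_quat(q,scalar_first=True); p=np.array(o['tcp_pos'])
    print('t',round(o['time'],2),'tcp',p.round(1),'yawY',np.arctan2(*R.as_matrix()[[1,0],1]).round(3),'tilt',R.as_matrix()[:,2].round(3),'F',np.round(o['ft_force'],1),'w',round(o['gripper_width'],1))
    for x,y,z,a in wps:
        Y=np.array([np.cos(a),np.sin(a),0]);Z=np.array([0,0,-1.]);T=Ro.from_matrix(np.stack([np.cross(Y,Z),Y,Z],1))
        print(((R.inv().apply(np.array([x,y,z])-p))/10).round(2).tolist(),(R.inv()*T).as_rotvec().round(3).tolist())
PEN=(512.0,-107.3,0.088)
def pen(x,y): 
    c,s=np.cos(PEN[2]),np.sin(PEN[2]); return PEN[0]+c*x-s*y,PEN[1]+s*x+c*y
E
python3 - <<'E'
from h import *
rows((380,-250,230,-.8),(420,50,220,-.4),(453,366.5,110,-.1456),(453,366.5,10,-.1456))
E
```

```text
t 0.1 tcp [ 251.7 -571.5  193.4] yawY -1.156 tilt [-0.001  0.001 -1.   ] F [0.7 0.3 0.6] w 87.8
[24.7, -24.26, -3.63] [-0.001, -0.0, -0.356]
[40.45, -50.1, -2.59] [-0.001, -0.001, -0.756]
[56.22, -77.72, 8.44] [-0.001, -0.001, -1.01]
[56.22, -77.71, 18.44] [-0.001, -0.001, -1.01]
```

Call:
{"op": "step_arm", "data": {
  "deltas": [
    [4,-4,-2,0,0,-0.06],
    [8,-8,-3.6,0,0,-0.12],
    [12.3,-12.1,-3.6,0,0,-0.18],
    [16.5,-16.2,-3.6,0,0,-0.24],
    [20.6,-20.2,-3.6,0,0,-0.3],
    [24.7,-24.3,-3.6,0,0,-0.36],
    [27.4,-28.6,-3.5,0,0,-0.42],
    [30,-33,-3.3,0,0,-0.49],
    [32.6,-37.2,-3.1,0,0,-0.55],
    [35.2,-41.5,-2.9,0,0,-0.62],
    [37.8,-45.8,-2.7,0,0,-0.69],
    [40.5,-50.1,-2.6,0,0,-0.756],
    [43.1,-54.7,-1,0,0,-0.8],
    [45.7,-59.3,1,0,0,-0.84],
    [48.3,-63.9,3,0,0,-0.88],
    [51,-68.5,5,0,0,-0.92],
    [53.6,-73.1,7,0,0,-0.97],
    [56.2,-77.7,8.5,0,0,-1.01],
    [56.2,-77.7,8.5,0,0,-1.01],
    [56.2,-77.7,8.5,0,0,-1.01]
  ],
  "claw": 8,
  "grip_force": 30
}}

```text
time: 2.6
tcp_pos: [452.5, 365.0, 108.6]
tcp_rot: [0.0, 0.757, 0.654, -0.001]
ft_force: [-0.3, 0.3, -0.1]
gripper_width: 80.3
```

```bash
python3 - <<'E'
from h import *
rows((453,366.5,10,-.1456))
E
```

```text
t 2.6 tcp [452.5 365.  108.6] yawY -0.146 tilt [-0.001 -0.001 -1.   ] F [-0.3  0.3 -0.1] w 80.3
[0.17, 0.04, 9.86] [-0.001, 0.001, -0.0]
```

Call:
{"op": "step_arm", "data": {
  "deltas": [
    [0.1,0,4,0,0,0],
    [0.15,0,7,0,0,0],
    [0.15,0,9,0,0,0],
    [0.15,0,9.7,0,0,0],
    [0.15,0,9.7,0,0,0]
  ]
}}

```text
time: 3.22
tcp_pos: [453.6, 366.9, 12.4]
tcp_rot: [0.0, 0.757, 0.653, 0.0]
ft_force: [-0.2, -0.1, -0.1]
gripper_width: 80.0
```

Call:
{"op": "step_arm", "data": {
  "deltas": [
    [0,0,0,0,0,0],
    [0,0,0,0,0,0],
    [0,0,0,0,0,0],
    [0,0,0,0,0,0],
    [0,0,0,0,0,0],
    [0,0,0,0,0,0]
  ],
  "claw": 1
}}

```text
time: 3.98
tcp_pos: [453.3, 367.1, 12.0]
tcp_rot: [-0.0, 0.757, 0.654, -0.0]
ft_force: [-0.3, -0.6, 0.3]
gripper_width: 23.4
```

Call:
{"op": "step_arm", "data": {
  "deltas": [
    [0,0,-1,0,0,0],
    [0,0,-4,0,0,0],
    [0,0,-9,0,0,0],
    [0,0,-14,0,0,0],
    [0,0,-19,0,0,0],
    [0,0,-23,0,0,0],
    [0,0,-23,0,0,0],
    [0,0,-23,0,0,0]
  ]
}}

```text
time: 4.97
tcp_pos: [452.9, 366.8, 241.9]
tcp_rot: [-0.0, 0.757, 0.654, -0.0]
ft_force: [0.5, -0.6, -0.7]
gripper_width: 10.1
```

```bash
python3 - <<'E'
from h import *
d=cap('top'); cv2.imwrite('pics/lift.png',cv2.resize(d['img'][100:300,60:420,::-1],None,fx=2,fy=2))
s=cap('scene')
x,y=pen(85,0); rows((x-60,y+150,230,.0),(x,y,220,.088),(x,y,130,.088))
np.save('lift.npy',{'t':d,'s':s},allow_pickle=True)
E
```

```text
t 5.08 tcp [452.5 366.5 240.7] yawY -0.146 tilt [-0.002 -0.002 -1.   ] F [-0.2 -0.4 -0.1] w 10.1
[-30.07, 12.93, 1.1] [-0.002, 0.002, -0.146]
[-44.03, 21.05, 2.12] [-0.002, 0.002, -0.234]
[-44.02, 21.07, 11.12] [-0.002, 0.002, -0.234]
```

View pics/lift.png

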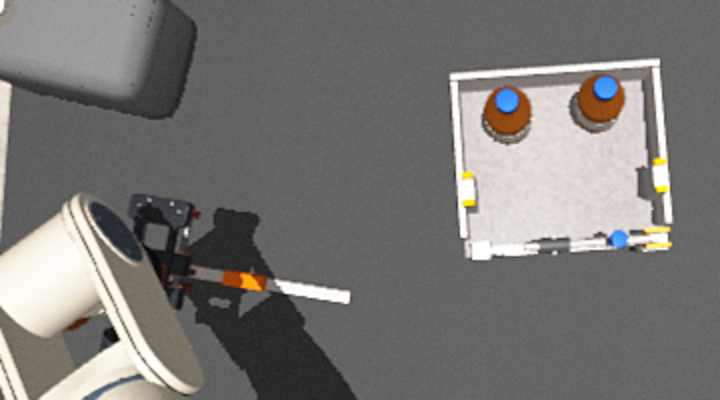

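The grasp missed. The fingers were still closing when I lifted, so the bar stayed on the bench, with its orange block at about crop (245,280), i.e. (182,240) in the full image. I'll re-measure it and retry with more closing time.

Call:
{"op": "step_arm", "data": {
  "deltas": [
    [0,0,3,0,0,0],
    [0,0,6,0,0,0],
    [0,0,10,0,0,0],
    [0,0,13,0,0,0],
    [0,0,13,0,0,0],
    [0,0,13,0,0,0],
    [0,0,13,0,0,0],
    [0,0,13,0,0,0]
  ],
  "claw": 7
}}

```text
time: 6.08
tcp_pos: [453.9, 367.5, 113.2]
tcp_rot: [0.0, 0.757, 0.654, 0.001]
ft_force: [-0.1, 0.4, -0.5]
gripper_width: 70.1
```

```bash
python3 - <<'E'
from h import *
L=np.load('lift.npy',allow_pickle=True).item()
for n,zz in(('t',16),('s',16)):
    d=L[n]; hsv=cv2.cvtColor(d['img'],cv2.COLOR_RGB2HSV)
    for z,lab in((40,'block'),):
        a,b,c,e=(215,265,120,245) if n=='t' else (235,320,385,490)
        o=cv2.inRange(hsv[a:b,c:e],(5,120,120),(32,255,255)); po=np.argwhere(o>0)[:,::-1]+[c,a]
        print(n,len(po),cv2.minAreaRect(np.array([ray(d,*p,z)[:2] for p in po]).astype(np.float32)))
d=L['t'];g=d['img'][215:265,120:250]; m=(g.min(2)>130).astype(np.uint8);k,l,st,ce=cv2.connectedComponentsWithStats(m)
for i in range(1,k):
    if st[i,4]>50:
        W=np.array([ray(d,*(p+[120,215]),16)[:2] for p in np.argwhere(l==i)[:,::-1]]).astype(np.float32); print(cv2.boxPoints(cv2.minAreaRect(W)).round(0).tolist())
d=cap('top');g=d['img'][215:265,120:250]
cv2.imwrite('pics/b.png',d['img'][:,:,::-1])
rows((453,366.5,10,-.1456))
E
```

```text
t 161 ((442.3459167480469, 401.9294128417969), (37.80701446533203, 137.78976440429688), 14.170035362243652)
s 198 ((460.11199951171875, 367.1561279296875), (63.67832565307617, 35.05048751831055), 81.091064453125)
[[421.0, 215.0], [441.0, 212.0], [457.0, 325.0], [438.0, 328.0]]
[[367.0, 546.0], [379.0, 525.0], [432.0, 555.0], [420.0, 575.0]]
t 6.12 tcp [453.8 367.5 113. ] yawY -0.146 tilt [ 0.001  0.001 -1.   ] F [0.1 0.6 0.1] w 70.0
[-0.12, -0.07, 10.3] [0.001, -0.001, -0.0]
```

Call:
{"op": "step_arm", "data": {
  "deltas": [
    [0,0,4,0,0,0],
    [0,0,7,0,0,0],
    [0,0,9.3,0,0,0],
    [-0.1,0,10.1,0,0,0],
    [-0.1,0,10.1,0,0,0]
  ]
}}

```text
time: 6.75
tcp_pos: [453.2, 366.1, 11.2]
tcp_rot: [-0.0, 0.757, 0.654, -0.0]
ft_force: [-0.9, 0.1, -0.1]
gripper_width: 69.6
```

Call:
{"op": "step_arm", "data": {
  "deltas": [
    [0,0,0,0,0,0],
    [0,0,0,0,0,0],
    [0,0,0,0,0,0],
    [0,0,0,0,0,0],
    [0,0,0,0,0,0],
    [0,0,0,0,0,0],
    [0,0,0,0,0,0],
    [0,0,0,0,0,0],
    [0,0,0,0,0,0],
    [0,0,0,0,0,0]
  ],
  "claw": 1
}}

```text
time: 8.0
tcp_pos: [454.3, 366.4, 12.3]
tcp_rot: [0.0, 0.757, 0.654, 0.001]
ft_force: [1.5, -3.0, 10.3]
gripper_width: 10.6
```

Call:
{"op": "step_arm", "data": {
  "deltas": [
    [0,0,-0.5,0,0,0],
    [0,0,-1.5,0,0,0],
    [0,0,-3,0,0,0],
    [0,0,-3,0,0,0]
  ]
}}

```text
time: 8.5
tcp_pos: [454.1, 366.9, 42.7]
tcp_rot: [0.0, 0.757, 0.654, 0.001]
ft_force: [-0.4, -0.1, 0.3]
gripper_width: 9.9
```

```bash
python3 - <<'E'
from h import *
s=cap('scene'); d=cap('top')
a=cv2.resize(s['img'][200:340,370:510,::-1],(560,560),interpolation=cv2.INTER_CUBIC)
cv2.imwrite('pics/miss.png',a)
np.save('miss.npy',{'t':d,'s':s},allow_pickle=True)
E
```

```text
(no output)
```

View pics/miss.png

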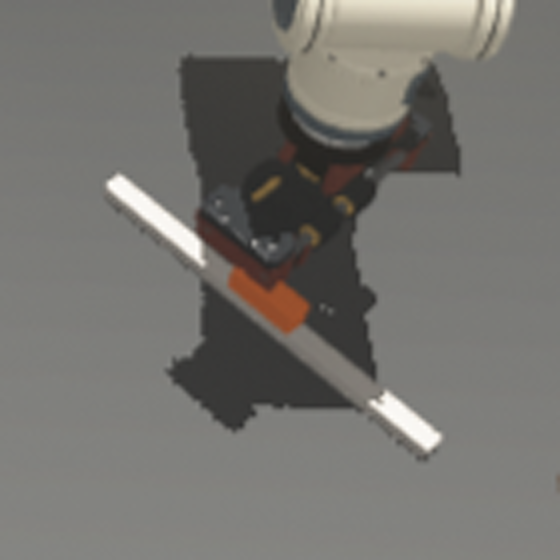

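```bash
python3 - <<'E'
from h import *
L=np.load('miss.npy',allow_pickle=True).item()
D={'t':np.load('top0.npy',allow_pickle=True).item(),'s':np.load('scene0.npy',allow_pickle=True).item()}
s=L['s'];print('tcp px scene',proj(s,(454,366.6,42.7)),'top',proj(L['t'],(454,366.6,42.7)))
def cor(p):return [round((proj(s,p)[0]-370)*4),round((proj(s,p)[1]-200)*4)]
print('crop tcp',cor((454,366.6,42.7)),'block top expected',cor((453,365,40)))
for nm,X in(('now',L),('start',D)):
    d=X['s'];g=d['img'][235:320,385:490];hsv=cv2.cvtColor(g,cv2.COLOR_RGB2HSV)
    o=cv2.inRange(hsv,(5,120,100),(32,255,255));C=cloud(d)[235:320,385:490]
    po=np.argwhere(o>0)[:,::-1]+[385,235]; print(nm,len(po),po.mean(0),C[o>0].mean(0))
    m=((C[...,2]>5)&(C[...,2]<60)&(g.min(2)>90)).astype(np.uint8); P=C[m>0]; print(' bar z',np.percentile(P[:,2],[5,50,95]).round(1),'ends',P[P[:,1].argmax()].round(0),P[P[:,1].argmin()].round(0),len(P))
    w=(g.min(2)>170).astype(np.uint8); ys=np.argwhere(w)[:,::-1]+[385,235]; print(' white ends px',ys[ys[:,0].argmin()],ys[ys[:,0].argmax()])
print(proj(s,(453+.145*155,366-153,8)),proj(s,(453-.145*155,366+153,8)), 'expected ends?')
E
```

```text
tcp px scene (np.float64(437.8535214374382), np.float64(271.0008546944311)) top (np.float64(180.7296201703077), np.float64(239.55449479023395))
crop tcp [271, 284] block top expected [269, 284]
now 164 [437.5        273.45731707] [463.70413959 370.59088474  44.30379521]
 bar z [ 5.2  8.9 20.5] ends [478. 551.   8.] [429. 163.   5.] 1095
 white ends px [397 245] [479 308]
start 197 [436.85279188 273.11167513] [458.29037144 367.02394     36.68813121]
 bar z [ 5.1  7.8 40.1] ends [480. 543.   7.] [412. 167.   8.] 1456
 white ends px [397 245] [479 308]
(np.float64(389.67996266228073), np.float64(254.53262287649943)) (np.float64(485.2122424823401), np.float64(301.08866227512965)) expected ends?
```

```bash
python3 - <<'E'
from h import *
L=np.load('miss.npy',allow_pickle=True).item(); L2=np.load('lift.npy',allow_pickle=True).item()
for nm,X,t in(('miss',L,(454,366.6,42.7)),('lift',L2,(452.9,366.8,241.9))):
  for n in 'ts':
    d=X[n];C=cloud(d);P=C.reshape(-1,3)-np.array(t)
    print(nm,n,'tcp px',np.round(proj(d,t),0))
    for lo in range(-10,130,20):
        m=(abs(P[:,0])<130)&(abs(P[:,1])<130)&(P[:,2]>lo)&(P[:,2]<lo+20); Q=P[m]
        if len(Q)>3: print('  dz',lo,len(Q),'x',np.percentile(Q[:,0],[3,50,97]).round(0),'y',np.percentile(Q[:,1],[3,50,97]).round(0))
im=L['t']['img'][200:270,120:240,::-1]; im2=L2['s']['img'][200:340,370:510,::-1]
cv2.imwrite('pics/c.png',np.vstack([cv2.resize(im,None,fx=5,fy=5,interpolation=cv2.INTER_CUBIC)]))
E
```

```text
miss t tcp px [181. 240.]
  dz -10 95 x [-15.  -4.   6.] y [-31. -14.  10.]
  dz 30 9 x [-15.   1.   9.] y [-15. -12.  -9.]
  dz 110 98 x [-34.  18.  68.] y [-43. -31.  -0.]
miss s tcp px [438. 271.]
  dz -10 103 x [-7.  7. 16.] y [-29.   8.  27.]
  dz 30 17 x [-11.  -4.  16.] y [ 5.  8. 11.]
  dz 50 6 x [-9.  4. 17.] y [ 7.  8. 12.]
  dz 110 213 x [-69.  31.  84.] y [-38.  16.  40.]
lift t tcp px [157. 239.]
  dz 30 23 x [-16.  -8.  10.] y [-13. -11.  -3.]
  dz 50 9 x [-13. -11.   8.] y [-14. -10.  -9.]
  dz 110 155 x [-33.  25.  70.] y [-44. -32.  15.]
lift s tcp px [454. 230.]
  dz 30 27 x [-11.  -3.  16.] y [ 5.  8. 11.]
  dz 50 20 x [-10.  -5.  18.] y [ 7.  8. 11.]
  dz 90 7 x [-72.  76.  82.] y [-37.   4.  33.]
  dz 110 303 x [-70.  33.  83.] y [-38.  18.  39.]
```

View pics/c.png

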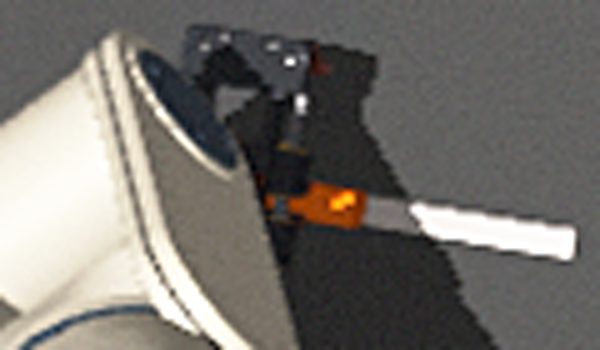

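Here the scene and top views show the fingers closed above the block. The block is at (330,205) in this crop with the dark fingers just behind it. Depth readings on the fingers start about 30 mm above the reported TCP, so the tips may be higher than reported. I'll measure that offset.

```bash
python3 - <<'E'
from h import *
L2=np.load('lift.npy',allow_pickle=True).item(); t=np.array((452.9,366.8,241.3))
for n in 'ts':
    d=L2[n];C=cloud(d)-t
    m=(abs(C[...,0])<60)&(abs(C[...,1])<60)&(C[...,2]>-5)&(C[...,2]<130)
    print(n,np.sort(C[m][:,2])[:15].round(0))
    u,v=np.round(proj(d,t)).astype(int); print((u,v)); print(cloud(d)[v-14:v+14:2,u,2].round(0)); print(d['img'][v-14:v+14:2,u].tolist())
    for dz in(0,30,60): print(dz,np.round(proj(d,t+[0,0,dz])))
for dz in (0,30,80,110): pass
E
python3 - <<'E'
from h import *
d=np.load('top0.npy',allow_pickle=True).item();C=cloud(d)-np.array((251.7,-571.5,193.4))
m=(abs(C[...,0])<120)&(abs(C[...,1])<120)&(C[...,2]>-25)&(C[...,2]<150)
print(np.histogram(C[m][:,2],range(-25,155,10)))
d=np.load('scene0.npy',allow_pickle=True).item();C=cloud(d)-np.array((251.7,-571.5,193.4))
m=(abs(C[...,0])<120)&(abs(C[...,1])<120)&(C[...,2]>-25)&(C[...,2]<150)
print(np.histogram(C[m][:,2],range(-25,155,10))[0])
E
```

```text
t [30. 32. 32. 33. 34. 36. 36. 38. 39. 39. 39. 41. 42. 44. 44.]
(np.int64(157), np.int64(239))
[  2.   5.   4.   5.  19. 280. 277.   1.  -1.   4.  -0.  -1.   2.   1.]
[[41, 40, 39], [39, 41, 44], [44, 45, 43], [30, 36, 29], [114, 109, 103], [66, 36, 36], [85, 77, 72], [54, 52, 55], [46, 45, 44], [37, 44, 44], [47, 44, 49], [40, 42, 40], [39, 37, 36], [38, 36, 38]]
0 [157. 239.]
30 [153. 239.]
60 [148. 238.]
s [30. 30. 30. 32. 33. 34. 35. 36. 37. 37. 38. 38. 38. 39. 39.]
(np.int64(454), np.int64(230))
[393. 388. 380. 367. 360. 353.   4.   1.   7.   1.   2.   3.   4.  -0.]
[[74, 75, 75], [41, 41, 41], [69, 47, 43], [71, 55, 52], [76, 48, 42], [77, 49, 44], [58, 56, 54], [57, 56, 55], [57, 56, 55], [56, 56, 55], [57, 56, 55], [57, 56, 55], [57, 56, 55], [57, 56, 55]]
0 [454. 230.]
30 [456. 223.]
60 [459. 216.]
(array([  0,   0,   0,   0,   0,   6,  18,  15,   9,   5,   2,   4,   3,
        20,  69, 269, 115]), array([-25, -15,  -5,   5,  15,  25,  35,  45,  55,  65,  75,  85,  95,
       105, 115, 125, 135, 145]))
[  0   0   0   0   0   7  20  20  21  20  25  25  17  18  74 117  92]
```

The tips sit about 28 mm above the reported TCP. Both cameras agree, and so does the 10 N touch on the block top at 40 mm. I'll correct for that from here on.

```bash
sed -i "s/p=np.array(o\['tcp_pos'\])/p=np.array(o['tcp_pos'])+[0,0,28.]/; s/'tcp',p/'tip',p/" h.py; python3 - <<'E'
from h import *
rows((453,366,80,-.1456),(453,366,11,-.1456))
E
```

```text
t 8.6 tip [453.3 366.2  69.5] yawY -0.146 tilt [ 0.001  0.    -1.   ] F [ 1.  -0.4  0.2] w 10.2
[-0.03, -0.02, -1.05] [0.0, -0.001, -0.0]
[-0.03, -0.03, 5.85] [0.0, -0.001, -0.0]
```

Call:
{"op": "step_arm", "data": {
  "deltas": [
    [0,0,-1,0,0,0],
    [0,0,-1,0,0,0],
    [0,0,-1,0,0,0],
    [0,0,-1,0,0,0],
    [0,0,0,0,0,0],
    [0,0,2,0,0,0],
    [0,0,4,0,0,0],
    [0,0,5.3,0,0,0],
    [0,0,5.8,0,0,0],
    [0,0,5.8,0,0,0]
  ],
  "claw": 6
}}

```text
time: 9.85
tcp_pos: [453.0, 366.0, -17.4]
tcp_rot: [-0.0, 0.757, 0.654, -0.0]
ft_force: [-0.5, 0.1, 0.4]
gripper_width: 60.3
```

Call:
{"op": "step_arm", "data": {
  "deltas": [
    [0,0,0,0,0,0],
    [0,0,0,0,0,0],
    [0,0,0,0,0,0],
    [0,0,0,0,0,0],
    [0,0,0,0,0,0],
    [0,0,0,0,0,0],
    [0,0,0,0,0,0],
    [0,0,0,0,0,0]
  ],
  "claw": 1
}}

```text
time: 10.85
tcp_pos: [453.5, 366.3, -16.6]
tcp_rot: [0.0, 0.757, 0.654, 0.0]
ft_force: [2.3, -1.0, 4.5]
gripper_width: 22.0
```

Call:
{"op": "step_arm", "data": {
  "deltas": [
    [0,0,-0.5,0,0,0],
    [0,0,-2,0,0,0],
    [0,0,-5,0,0,0],
    [0,0,-9,0,0,0],
    [0,0,-13,0,0,0],
    [0,0,-17,0,0,0],
    [0,0,-20,0,0,0],
    [0,0,-20,0,0,0]
  ]
}}

```text
time: 11.85
tcp_pos: [454.2, 367.0, 185.8]
tcp_rot: [0.0, 0.757, 0.654, 0.003]
ft_force: [0.3, 1.0, -3.4]
gripper_width: 21.6
```

```bash
python3 - <<'E'
from h import *
d=cap('top'); s=cap('scene'); np.save('held.npy',{'t':d,'s':s},allow_pickle=True)
x,y=pen(85,0); rows((x-60,y+150,210,.0),(x,y,200,.088),(x,y,131,.088))
# bar visible part axis/height by cloud
for X in(d,s):
    C=cloud(X); m=(C[...,0]>380)&(C[...,0]<520)&(C[...,1]>190)&(C[...,1]<540)&(C[...,2]>190)&(C[...,2]<235)&(X['img'].min(2)>100)
    P=C[m]; print(len(P),np.percentile(P,[2,50,98],axis=0).round(0).tolist())
    if len(P)>20: print('slope x/y',np.polyfit(P[:,1],P[:,0],1).round(3),'z/y',np.polyfit(P[:,1],P[:,2],1).round(3))
E
```

```text
t 11.95 tip [452.4 365.6 210.4] yawY -0.146 tilt [-0.001 -0.001 -1.   ] F [ 0.3  0.8 -4. ] w 21.7
[-29.98, 12.92, 0.06] [-0.001, 0.001, -0.146]
[-43.95, 21.04, 1.06] [-0.001, 0.001, -0.234]
[-43.95, 21.04, 7.96] [-0.001, 0.001, -0.234]
343 [[425.0, 215.0, 214.0], [439.0, 273.0, 219.0], [453.0, 337.0, 225.0]]
slope x/y [1.4200e-01 3.9996e+02] z/y [8.00000e-03 2.16982e+02]
662 [[429.0, 217.0, 203.0], [466.0, 426.0, 217.0], [483.0, 515.0, 221.0]]
slope x/y [1.45000e-01 4.04083e+02] z/y [-1.00000e-03  2.15164e+02]
```

Call:
{"op": "step_arm", "data": {
  "deltas": [
    [-2,0.9,0,0,0,0],
    [-6,2.6,0,0,0,-0.03],
    [-10,4.3,0,0,0,-0.05],
    [-14,6,0,0,0,-0.07],
    [-18,7.8,0,0,0,-0.09],
    [-22,9.5,0,0,0,-0.11],
    [-26,11.2,0,0,0,-0.13],
    [-30,12.9,0,0,0,-0.146],
    [-33.5,14.9,0.3,0,0,-0.17],
    [-37,17,0.6,0,0,-0.2],
    [-40.5,19,0.9,0,0,-0.22],
    [-43,20.5,1,0,0,-0.234],
    [-43.9,21,1,0,0,-0.234],
    [-43.9,21,1,0,0,-0.234],
    [-43.9,21,1,0,0,-0.234]
  ]
}}

```text
time: 13.82
tcp_pos: [596.2, -98.0, 172.6]
tcp_rot: [-0.001, 0.675, 0.738, -0.0]
ft_force: [-0.3, -0.2, -3.4]
gripper_width: 21.8
```

```bash
python3 - <<'E'
from h import *
d=cap('top'); s=cap('scene'); np.save('over.npy',{'t':d,'s':s},allow_pickle=True)
x,y=pen(85,0); print('target',x,y); rows((x,y,200,.088),(x,y,131,.088))
for X in(d,s):
    C=cloud(X); m=(C[...,0]>560)&(C[...,0]<635)&(C[...,1]>-270)&(C[...,1]<70)&(C[...,2]>182)&(C[...,2]<225)&(X['img'].min(2)>100)
    P=C[m]; print(len(P),np.percentile(P,[0,50,100],axis=0).round(0).tolist())
    if len(P)>20: print('x/y',np.polyfit(P[:,1],P[:,0],1).round(3),'z/y',np.polyfit(P[:,1],P[:,2],1).round(3), 'x at -100',np.polyval(np.polyfit(P[:,1],P[:,0],1),y).round(1))
E
```

```text
target 596.6710923372888 -99.82965044925474
t 13.93 tip [596.6 -97.8 201. ] yawY 0.089 tilt [-0.  0. -1.] F [ 0.1  0.7 -3.8] w 21.7
[-0.2, -0.01, 0.1] [-0.0, -0.0, 0.001]
[-0.2, -0.01, 7.0] [-0.0, -0.0, 0.001]
358 [[573.0, -251.0, 194.0], [592.0, -49.0, 206.0], [615.0, 54.0, 214.0]]
x/y [-8.80000e-02  5.86064e+02] z/y [  0.    206.229] x at -100 594.8
394 [[572.0, -253.0, 189.0], [595.0, -23.0, 206.0], [620.0, 56.0, 215.0]]
x/y [-9.30000e-02  5.91246e+02] z/y [-1.00000e-03  2.03976e+02] x at -100 600.6
```

Call:
{"op": "step_arm", "data": {
  "deltas": [
    [-0.2,0,1.5,0,0,0],
    [-0.2,0,3,0,0,0],
    [-0.2,0,4.2,0,0,0],
    [-0.2,0,5.2,0,0,0],
    [-0.2,0,6,0,0,0],
    [-0.2,0,6.5,0,0,0],
    [-0.2,0,6.7,0,0,0],
    [-0.2,0,6.7,0,0,0]
  ]
}}

```text
time: 14.92
tcp_pos: [597.4, -100.8, 106.3]
tcp_rot: [0.0, 0.675, 0.738, 0.0]
ft_force: [-0.1, -0.1, -4.3]
gripper_width: 22.0
```

Call:
{"op": "step_arm", "data": {
  "deltas": [
    [0,0,0.1,0,0,0],
    [0,0,0.2,0,0,0],
    [0,0,0.3,0,0,0],
    [0,0,0.3,0,0,0]
  ]
}}

```text
time: 15.42
tcp_pos: [597.3, -100.8, 103.4]
tcp_rot: [0.0, 0.675, 0.737, 0.0]
ft_force: [-1.3, -0.5, 0.2]
gripper_width: 21.7
```

Call:
{"op": "step_arm", "data": {
  "deltas": [
    [0,0,0,0,0,0],
    [0,0,0,0,0,0],
    [0,0,0,0,0,0],
    [0,0,0,0,0,0],
    [0,0,0,0,0,0]
  ],
  "claw": 4.5
}}

```text
time: 16.05
tcp_pos: [597.3, -100.8, 103.1]
tcp_rot: [0.0, 0.675, 0.738, 0.0]
ft_force: [-0.0, -0.5, 0.4]
gripper_width: 45.0
```

Call:
{"op": "step_arm", "data": {
  "deltas": [
    [0,0,-1,0,0,0],
    [0,0,-3,0,0,0],
    [0,0,-6,0,0,0],
    [0,0,-9,0,0,0],
    [0,0,-10,0,0,0],
    [0,0,-10,0,0,0]
  ]
}}

```text
time: 16.8
tcp_pos: [597.5, -100.8, 203.6]
tcp_rot: [0.001, 0.675, 0.738, 0.0]
ft_force: [0.5, -0.7, -1.0]
gripper_width: 45.1
```

```bash
python3 - <<'E'
from h import *
d=cap('top'); s=cap('scene'); np.save('placed.npy',{'t':d,'s':s},allow_pickle=True)
c,si=np.cos(PEN[2]),np.sin(PEN[2])
for X in(d,s):
    C=cloud(X)-[PEN[0],PEN[1],0]; p=C[...,0]*c+C[...,1]*si; q=-C[...,0]*si+C[...,1]*c; z=C[...,2]
    m=(p>72)&(p<98)&(abs(q)<175)&(z>127)&(z<146)&(X['img'].min(2)>100)
    f=np.polyfit(q[m],p[m],1); print(m.sum(),'y range',q[m].min().round(0),q[m].max().round(0),'x mid',np.polyval(f,0).round(1),'slope',f[0].round(3),'z',np.median(z[m]).round(1),'zslope',np.polyfit(q[m],z[m],1)[0].round(4))
rows()
cv2.imwrite('pics/placed.png',np.hstack([cv2.resize(d['img'][120:240,275:405,::-1],(390,480),interpolation=cv2.INTER_CUBIC),cv2.resize(s['img'][160:280,215:350,::-1],(405,480),interpolation=cv2.INTER_CUBIC)]))
E
```

```text
297 y range -155.0 152.0 x mid 83.7 slope 0.001 z 137.4 zslope -0.0007
471 y range -158.0 153.0 x mid 88.7 slope -0.0 z 136.5 zslope 0.0001
t 16.9 tip [ 596.6 -100.6  230. ] yawY 0.088 tilt [-0.002  0.    -1.   ] F [-0.5  0.4 -0.7] w 45.1
```

View pics/placed.png

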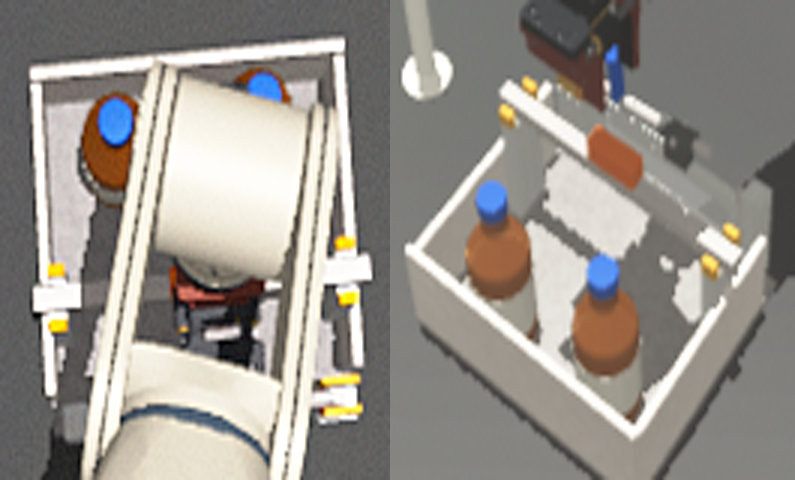

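The bar lies in both notches: both ends sit between the yellow cheeks, at (57,297) and (347,270) in the left crop. It's level and centred to within about 2 mm. Next is the knob.

```bash
python3 - <<'E'
from h import *
rows((518,-172.5,230,.088),(518,-172.5,180,.088),(518,-172.5,120,.088))
E
```

```text
t 16.9 tip [ 596.6 -100.6  230. ] yawY 0.088 tilt [-0.002  0.    -1.   ] F [-0.5  0.4 -0.7] w 45.1
[-6.47, -8.46, 0.01] [-0.002, -0.0, -0.0]
[-6.47, -8.45, 5.01] [-0.002, -0.0, -0.0]
[-6.47, -8.44, 11.01] [-0.002, -0.0, -0.0]
```

Call:
{"op": "step_arm", "data": {
  "deltas": [
    [-2,-2.5,0,0,0,0],
    [-4,-5.5,0,0,0,0],
    [-6,-8,0.5,0,0,0],
    [-6.5,-8.4,3,0,0,0],
    [-6.5,-8.4,5,0,0,0],
    [-6.5,-8.4,5,0,0,0],
    [-6.5,-8.4,5,0,0,0]
  ],
  "claw": 6,
  "grip_force": 30
}}

```text
time: 17.77
tcp_pos: [519.4, -172.8, 153.0]
tcp_rot: [-0.0, 0.675, 0.738, -0.0]
ft_force: [-0.5, -0.7, 0.3]
gripper_width: 59.8
```

Call:
{"op": "step_arm", "data": {
  "deltas": [
    [0,0,2,0,0,0],
    [0,0,4,0,0,0],
    [0,0,5.5,0,0,0],
    [0,0,6,0,0,0],
    [0,0,6,0,0,0]
  ]
}}

```text
time: 18.4
tcp_pos: [519.5, -172.9, 93.2]
tcp_rot: [-0.0, 0.675, 0.738, 0.0]
ft_force: [-1.0, 0.1, 0.7]
gripper_width: 59.7
```

Call:
{"op": "step_arm", "data": {
  "deltas": [
    [0,0,0,0,0,0],
    [0,0,0,0,0,0],
    [0,0,0,0,0,0],
    [0,0,0,0,0,0],
    [0,0,0,0,0,0],
    [0,0,0,0,0,0],
    [0,0,0,0,0,0],
    [0,0,0,0,0,0]
  ],
  "claw": 0.8
}}

```text
time: 19.4
tcp_pos: [519.1, -172.9, 93.0]
tcp_rot: [-0.0, 0.675, 0.738, -0.0]
ft_force: [-1.4, -2.7, 1.7]
gripper_width: 23.0
```

```bash
python3 - <<'E'
from h import *
rows((518,-172.5,120,.088))
E
```

```text
t 19.4 tip [ 519.1 -172.9  121. ] yawY 0.088 tilt [-0.  0. -1.] F [-1.4 -2.7  1.7] w 23.0
[0.05, -0.11, 0.1] [-0.0, -0.0, 0.0]
```

Call:
{"op": "step_arm", "data": {
  "deltas": [
    [0,0,0,0,0,0],
    [0,0,0,0,0,0],
    [0,0,0,0,0,0]
  ]
}}

```text
time: 19.77
tcp_pos: [519.2, -172.9, 93.1]
tcp_rot: [-0.0, 0.675, 0.738, -0.0]
ft_force: [-1.8, -1.4, 0.5]
gripper_width: 22.9
```

```bash
python3 - <<'E'
from h import *
d=cap('top'); s=cap('scene'); rows()
cv2.imwrite('pics/knob.png',np.hstack([cv2.resize(s['img'][140:230,240:350,::-1],(660,540),interpolation=cv2.INTER_CUBIC)]))
C=cloud(s); hsv=cv2.cvtColor(s['img'],cv2.COLOR_RGB2HSV); m=cv2.inRange(hsv,(105,130,60),(125,255,255))>0; m[:,:260]=0;m[:,340:]=0;m[200:]=0
print(m.sum(), C[m].round(0)[:12])
E
```

```text
t 19.88 tip [ 519.2 -172.9  121. ] yawY 0.088 tilt [-0.  0. -1.] F [-2.2 -1.8  1.7] w 22.7
72 [[ 213. -630.   47.]
 [ 207. -630.   44.]
 [ 215. -628.   44.]
 [ 214. -623.   46.]
 [ 216. -614.   51.]
 [ 209. -616.   47.]
 [ 217. -627.   41.]
 [ 214. -623.   41.]
 [ 211. -621.   41.]
 [ 212. -614.   44.]
 [ 212. -633.   30.]
 [ 216. -622.   38.]]
```

View pics/knob.png

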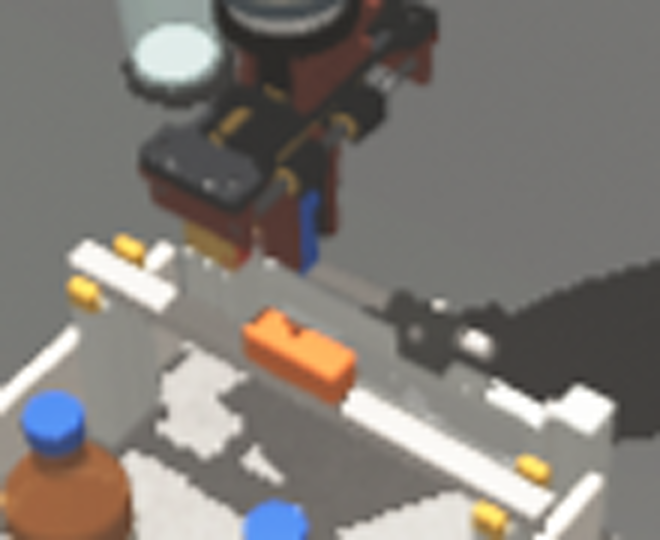

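Scene view: the blue knob, at (308,230) in the crop, is between the fingers. They're holding it at its 24 mm cap. Now I'll lift it and pull back.

Call:
{"op": "step_arm", "data": {
  "deltas": [
    [0,0,-0.2,0,0,0],
    [0,0,-0.5,0,0,0],
    [0,0,-0.8,0,0,0],
    [0,0,-0.8,0,0,0]
  ],
  "grip_force": 40
}}

```text
time: 20.38
tcp_pos: [518.2, -171.0, 100.3]
tcp_rot: [-0.002, 0.675, 0.737, 0.0]
ft_force: [-0.7, 8.0, -6.5]
gripper_width: 22.7
```

Call:
{"op": "step_arm", "data": {
  "deltas": [
    [0.3,0,0,0,0,0],
    [0.8,0,0,0,0,0],
    [1.3,0,0,0,0,0],
    [1.8,0,0,0,0,0],
    [1.8,0,0,0,0,0]
  ]
}}

```text
time: 21.0
tcp_pos: [517.5, -154.3, 101.0]
tcp_rot: [-0.0, 0.675, 0.738, 0.0]
ft_force: [-2.1, 1.4, -3.7]
gripper_width: 22.3
```

Call:
{"op": "step_arm", "data": {
  "deltas": [
    [0.5,0,0,0,0,0],
    [1,0,0,0,0,0],
    [1.5,0,0,0,0,0],
    [1.8,0,0,0,0,0],
    [1.8,0,0,0,0,0],
    [1.8,0,0,0,0,0]
  ]
}}

```text
time: 21.75
tcp_pos: [515.9, -136.7, 100.8]
tcp_rot: [-0.0, 0.675, 0.738, -0.0]
ft_force: [-1.2, 0.1, -4.2]
gripper_width: 22.3
```

```bash
python3 - <<'E'
from h import *
d=cap('top'); s=cap('scene'); rows()
cv2.imwrite('pics/drawn.png',np.hstack([cv2.resize(s['img'][150:220,255:340,::-1],(510,420),interpolation=cv2.INTER_CUBIC)]))
E
```

```text
t 21.85 tip [ 515.9 -136.9  128.9] yawY 0.088 tilt [-0.001  0.    -1.   ] F [-2.8  1.2 -4.3] w 22.4
```

View pics/drawn.png

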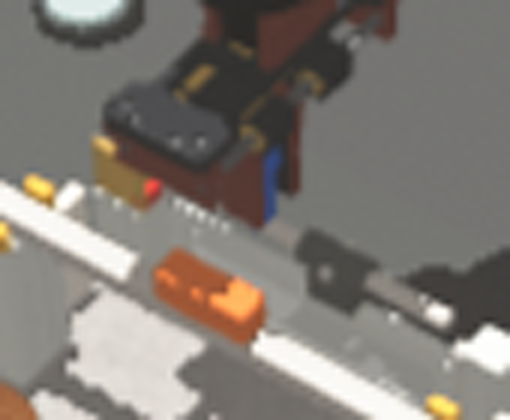

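The scene view shows the knob at (270,190) moved back with the gripper, and the bolt's tail sticking out beyond the barrel at (435,310). The red lip and keeper are free. Now I'll swing the gate.

Call:
{"op": "step_arm", "data": {
  "deltas": [
    [0.03,-0.93,0,0,0,0.07],
    [0.13,-1.86,0,0,0,0.14],
    [0.29,-2.77,0,0,0,0.21],
    [0.52,-3.68,0,0,0,0.28],
    [0.81,-4.56,0,0,0,0.35],
    [1.15,-5.42,0,0,0,0.42],
    [1.44,-6.02,0,0,0,0.47],
    [1.76,-6.61,0,0,0,0.52],
    [1.76,-6.61,0,0,0,0.52],
    [1.76,-6.61,0,0,0,0.52]
  ]
}}

```text
time: 23.1
tcp_pos: [450.3, -125.9, 101.6]
tcp_rot: [0.001, 0.842, 0.539, 0.001]
ft_force: [1.8, -2.0, -1.9]
gripper_width: 23.0
```

```bash
python3 - <<'E'
from h import *
d=cap('top'); s=cap('scene'); rows()
c,si=np.cos(PEN[2]),np.sin(PEN[2])
for X in(d,s):
    C=cloud(X)-[PEN[0],PEN[1],0]; p=C[...,0]*c+C[...,1]*si; q=-C[...,0]*si+C[...,1]*c; z=C[...,2]
    m=(p>72)&(p<98)&(abs(q)<175)&(z>127)&(z<146)&(X['img'].min(2)>100)
    f=np.polyfit(q[m],p[m],1); print(m.sum(),'bar y',q[m].min().round(0),q[m].max().round(0),'x',np.polyval(f,0).round(1),f[0].round(3),'z',np.median(z[m]).round(1))
cv2.imwrite('pics/open.png',np.hstack([cv2.resize(d['img'][120:260,270:410,::-1],(390,390),interpolation=cv2.INTER_CUBIC),cv2.resize(s['img'][140:280,215:355,::-1],(390,390),interpolation=cv2.INTER_CUBIC)]))
E
```

```text
t 23.2 tip [ 449.9 -125.8  129.4] yawY -0.432 tilt [ 0.002 -0.001 -1.   ] F [ 2.3 -2.6 -1.8] w 22.3
571 bar y -156.0 152.0 x 84.0 -0.001 z 137.4
477 bar y -156.0 153.0 x 88.9 -0.001 z 136.7
```

View pics/open.png

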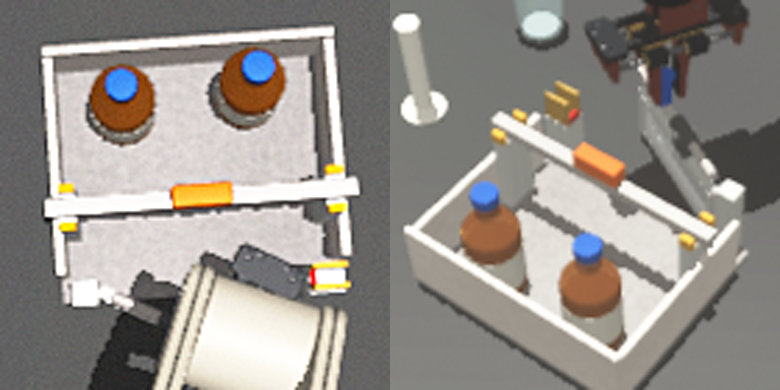

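The top view shows the gate swung out from its post at (85,292). The scene view shows the knob at (667,88) still in the fingers. The bar is still in both notches and the bottles haven't moved. The knob position gives a gate angle of about 0.50 rad, so I'm handing in.

```bash
python3 - <<'E'
from h import *
rows(); print(env.finish_job()); rows()
E
```

```text
t 23.2 tip [ 449.9 -125.8  129.4] yawY -0.432 tilt [ 0.002 -0.001 -1.   ] F [ 2.3 -2.6 -1.8] w 22.3
the job is handed in; nothing more can be done
None
the job is handed in; nothing more can be done
```

I finished every step and handed the job in at 23.2 s of the 48 s allowed. The hand-in gives no verdict, so I don't know the official result.

- **Bar:** it lies in both notches and was let go before the bolt was drawn. The last check put it at pen x 84 mm (top camera) or 89 mm (scene camera). It was about 2 mm off centre in y, level, and still there after the gate was opened.
- **Bolt:** I lifted it about 8 mm by the knob and pulled it back about 36 mm, clear of the keeper. That distance is gripper travel; the picture showed the knob had moved with the fingers, but I had no direct joint reading.
- **Gate:** it is held about 0.50 rad (29°) open, worked out from the knob's position. The wrist force of about 3.5 N sideways fits the closing spring.
- **Other objects:** the bottles looked unmoved in the last pictures. The beaker and measuring cylinder looked undisturbed too, but I didn't measure them.

**Disagreements and failures:**
- **Missed grasps:** the first two tries at the bar missed, because the fingertips sit about 28 mm higher than the reported tool position. I measured that offset with both cameras and corrected for it; neither miss moved the bar.
- **Knob grip:** the fingers probably hold the knob by its cap (opening 22–23 mm) rather than its 16 mm stem. It showed no slipping.
- **Cameras:** the two views differ by about 5 mm in the bar's x position, but both are within tolerance.

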